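# Centre-punch the tube under the bench press

### The arm

A 6-joint arm with a two-finger parallel gripper is mounted at the origin on a cart in front of the work surface, level with it; the furniture and walls round the work are solid. World frame = base frame: x ahead of the robot, y to its left, z up, the work surface at z = 0. Lengths are in mm, angles in degrees, forces in N, time in s.
With the tool pointing down it reaches from about 325 to 925 mm from the base axis. Payload 3.1 kg.
Tool frame: the origin (TCP) lies between the finger pads; the fingertips stand 19 mm ahead of it and the grasp point (between the pads) is the TCP; z points along the fingers, y is the direction in which the jaws open and shut (so a half turn about z gives the same grasp; the last joint's range is limited). The gripper opens to 85 mm and grips with 20 to 120 N. Pads are 22 mm wide; open, the fingers measure 114 mm over their backs; the gripper's body (76 mm by 85 mm) begins 54 mm behind the grasp point. The pads swing forward as they close: fully open they stand 13 mm farther back than shut.
Start: joints at [-71.459, 12.427, 92.441, -0, 75.132, -6.429], TCP at [263.857, -566.586, 250.3] pointing down, gripper open.
Joint ranges: [-157.48, 157.48], [-44.54, 120.13], [17.64, 146.25], [-64.5, 244.5], [7.68, 150.69], [-147.95, 147.95]. Speed limits (degrees/s): [159.86, 159.86, 180, 180, 180, 180].

### API

Orientations are given as [roll, pitch, yaw] about the fixed x, y, z axes, in that order (R = Rz(yaw) Ry(pitch) Rx(roll)).
In Python, from workcell import arm, get_image, job_done gives the robot as it stands.
- The arm moves only by the shell command python3 -m handwheel 'ROWS' [OPENING] [FORCE]. ROWS is JSON, one flat list of numbers, 6 for each row, row after row: the shift along the tool's x, y, z in cm, then the turn, a rotation vector about the tool's x, y, z in rad. A call has 1 to 8 rows; each row is the pose to reach, as a shift and turn from the pose commanded when the call began, along the tool's axes at that moment; what a row does not reach only later rows make up. A row lasts 1/10 s, in which the tool goes at most 50 mm and 8.59 degrees, less where a joint would pass 70% of its speed; a pose out of reach is approached as far as the arm can. A call with a gripper value outside its range is refused whole. OPENING is the gripper command: -1 is fully open, 1 is shut, values between are in proportion, set as the call begins (- or left out, the last holds). The fingers move at their own pace and stop on an object; FORCE is the grip in N (left out, the last holds). Time passes only in rows, so rows that repeat a pose let the fingers close. It gives the time, the measured TCP pose, the force and the opening at its end, in the units of the state.
- arm.state(): the state, without advancing time (a new reading comes with each control period).
- get_image(name): name is "scene" or "top" or "wrist"; returns a dict with "img" (384x512x3 uint8, blue, green, red), "depth" (384x512 float32, mm along the optical axis (not along the pixel's ray), 0 where there is no reading), "fov_y" (degrees; the focal length in pixels is half the picture's height over the tangent of half this angle, whatever the lens; pixels are square), "cx", "cy" (the principal point, pixels), "eye" and "attitude" of the camera in the world. Camera axes: x right, y up, looking along -z (the intrinsics and any distortion apply to the point x, -y, -z); pixel columns grow to the right and rows downward; lengths in mm; the calibration is good to about 2 mm. The wrist camera is an equidistant fisheye: a pixel r from the principal point sees the ray r / f radians off the axis. A picture is of the moment at which its call begins.
- job_done(): hands the job in, once; it reports no verdict.
The state is a dict: "clock": time; "joint_positions": joint angles; "qvel": joint speeds; "joint_efforts": joint torques, N m; "tcp_pos": TCP position; "tool_rot": TCP orientation; "force": force on the tool from outside, world axes, zero at the start; "torque": the same for the moment, N m; "gripper_width": opening from 0.0 (shut) to 1.0 (fully open).
Only numpy, scipy, OpenCV 4.12 (cv2) and the standard library are available. Lean on these libraries where they do the work, as an engineer would, in place of code of your own. Each camera call takes 0.05 s, during which the arm holds its last target. There are 200 camera calls.

### The job

Punch the square tube at its chalk ring: slide the tube back along the press's fence, tight and square against it, until the ring is right under the punch tip, then pull the hand lever right down to its stop so that the punch presses inside the ring, and let the lever all the way back up, leaving the tube in its place. The punch must not touch the tube anywhere but in the ring, and the other loose things on the table stay where they are.

Things in the scene. Friction and masses are not known exactly. Their poses are not given: they have to be found in the camera images.
- press: Dark blue-grey bench press (rack and pinion), bolted to the table; place and heading vary. Origin on the table top straight below the punch; x runs from its open front (robot's side) to its column at the back, y to its left, z up. Column from 70 mm behind the origin. Painted foot 150 mm wide, on 6 mm packing, its top 22 mm above the table, from 185 mm in front of the origin to 145 mm behind it.
- bed_front (a point): Middle of the front edge of the press's steel bed, at the height of the bed's top, 28.5 mm above the table. The bed is 112 mm wide and 205 mm deep; the punch axis is 148 mm behind this point.
- fence_front (a point): Upper front corner of the fence's working face. The fence is a dark flat bar along the left of the bed, parallel to the press's x, 190 mm long, 22 mm wide; its working face (towards the punch) is 20 mm left of the punch axis and its top only 8 mm above the bed, 36.5 mm above the table.
- head_front (a point): Middle of the lower front edge of the overhanging head, 50 mm in front of the punch axis (screw heads 51 mm), 124.5 mm above the table. The head is 64 mm wide, its top 256 mm up; the ram sticks out above it. A gripper that brings the tube under the punch must lean back to the press's front, some 30 to 45 degrees from vertical, to clear the head.
- tip (a point): Point of the steel punch in the ram's nose, on the vertical through the press's origin; at rest 80.5 mm above the table, 12 mm above the tube's top. It moves only up and down with the lever, 25 mm per radian, and is itself sprung: from touching the tube to the lever's stop it yields about 6 mm and presses with 5 to 20 N.
- punch: The same steel punch pin, 11 mm thick with a conical tip; its origin is the point of the tip, z up.
- ring (a point): Centre of a white chalk ring, 11 mm across, with a dot in its middle, on the upper face of the tube. Its x axis runs along the tube to the far end (the end towards the press's column), y across the tube to the left, z up. The ring is centred on the tube's width, 25 mm from the far end and 85 mm from the near end.
- tube: Rusty square steel tube offcut, 40 x 40 x 110 mm, 2.5 mm wall, open ends, about 0.3 kg, lying loose on the bed right of the fence, a little askew, its ring some 60 to 90 mm short of the punch. Origin at the centre of its underside; its length runs 60 degrees (counter-clockwise from above) from its own x. With the tube tight along the fence the ring is in line with the punch sideways.
- lever_knob (a point): Centre of the black ball knob, 32 mm across, at the end of the press's hand lever, on the press's right, 115 mm to the right of the punch; 295 mm above the table at rest. The round steel rod below it is 12 mm thick.
- lever_pivot (a point): Pivot of the hand lever, 160 mm from the knob's centre, behind and below it on a 45 degree line at rest; it turns about the press's y axis. 181.5 mm above the table, 30 mm behind and 115 mm right of the punch axis.
- lever (a joint): Angle of the hand lever: 0 at rest (lever 45 degrees up and forward, knob 295 mm above the table), grows as the knob is pulled forward and down, 0.74 rad at its stop (about 3 degrees above level). A spring brings it back up when it is let go; pulling the knob down takes about 3 N at first and 8 N at the stop.
- chalk: White stick of chalk, 70 mm long, lying on the table right of the press; leave alone.
- pencil: Thick red carpenter's pencil, 165 mm long, lying left of the press; leave alone.
- bolt: Rusty bolt standing on its head right of the press, 59 mm high; leave alone.
- tube_long: Smaller rusty square tube offcut, 30 mm high, about 170 mm long, lying left of the press near the table's front; not the work, leave alone.
- block: Small softwood block, 42 mm high, left of the press near the table's front; leave alone.
- bolt_grey: Grey bolt standing on its head right of the press, 70 mm high; leave alone.

How it is judged:
By the outcome, as a careful person would: the job done as asked, in the order asked, and still so for the second after the job is handed in, with the robot touching nothing.
It also fails if it takes over 54 s, if anything falls off the work surface, if the arm or the gripper's body presses on something with over 40 N, if the wrist force passes 120 N, or if a joint passes its speed limit or range.

## Working session

There is one attempt and no reset: what is moved stays moved. The work goes in short steps, Python scripts to look and compute and a shell command to move; the robot and the scene stay as the last step left them, time stands still between calls to the robot, and variables do not carry over. Pictures are saved under pics/ and viewed, about 8 in all and at most 12, crops included, and the job is handed in when it is done.

```bash
mkdir -p pics; ls; cat > h.py <<'E'
import numpy as np,cv2
from workcell import arm,get_image,job_done
from scipy.spatial.transform import Rotation as R
def rot(a): 
    a=np.array(a,float)
    return a if a.shape==(3,3) else R.from_euler('xyz',a,degrees=True).as_matrix()
def foc(d): return d['img'].shape[0]/2/np.tan(np.radians(d['fov_y']/2))
def ray(d,u,v,fish=False):
    f=foc(d);x=(u-d['cx']);y=(v-d['cy'])
    if fish:
        r=np.hypot(x,y);t=r/f;s=np.sin(t)/max(r,1e-9);c=np.array([x*s,-y*s,-np.cos(t)])
    else: c=np.array([x/f,-y/f,-1.])
    return rot(d['attitude'])@c
def onz(d,u,v,z,fish=False):
    r=ray(d,u,v,fish);e=np.array(d['eye'],float);return e+r*(z-e[2])/r[2]
def proj(d,p,fish=False):
    c=rot(d['attitude']).T@(np.array(p,float)-d['eye']);x,y,z=c[0],-c[1],-c[2];f=foc(d)
    if fish:
        r=np.hypot(x,y);t=np.arctan2(r,z);return np.array([d['cx']+f*t*x/r,d['cy']+f*t*y/r])
    return np.array([d['cx']+f*x/z,d['cy']+f*y/z])
E
python3 - <<'E'
from h import *
print(arm.state())
a=[]
for n in("scene","top"):
    d=get_image(n);print(n,d['eye'],d['attitude'],d['fov_y'],d['cx'],d['cy'],d['depth'].max())
    np.save(n+'.npy',d,allow_pickle=True);cv2.imwrite(f'pics/{n}0.png',cv2.resize(d['img'],(800,600),interpolation=cv2.INTER_CUBIC))
E
```

```text
pics
{'clock': 0.0, 'joint_positions': array([-7.14619474e+01,  1.24761115e+01,  9.25280249e+01,  7.21483999e-04,
        7.51317285e+01, -6.42926875e+00]), 'qvel': array([-0.01122595, -0.03590007,  0.15065425,  0.04834957, -0.02841242,
        0.04213056]), 'joint_efforts': array([ 6.97165942e-04, -3.96843982e+01, -3.03850901e+01,  5.34475802e-06,
        9.72248730e-03, -6.50790312e-06]), 'tcp_pos': array([ 263.5860348 , -565.85820756,  248.97934348]), 'tool_rot': array([-1.79865068e+02, -1.59061832e-02,  2.49671167e+01]), 'force': array([-0.49282232, -1.42228537,  0.06494146]), 'torque': array([-0.04410007, -0.04368952,  0.02202687]), 'gripper_width': 0.9983604380624234}
scene [-395.80002789  912.20293853  806.39274667] [  65.27889743   -0.56258003 -130.63117539] 44.26666650001469 258.69476343698346 191.68161516024446 3999.9963
top [ 501.70826961   12.45053967 1368.306015  ] [ 6.48287314e+00 -2.18125617e-02 -9.00880111e+01] 56.36015962403401 252.66931901107893 187.975064161847 2341.7322
```

View pics/top0.png

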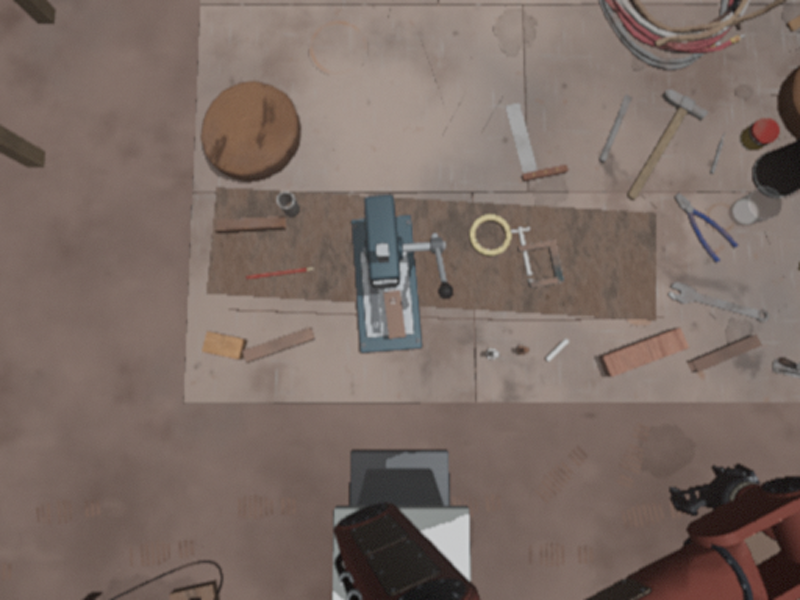

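View pics/scene0.png

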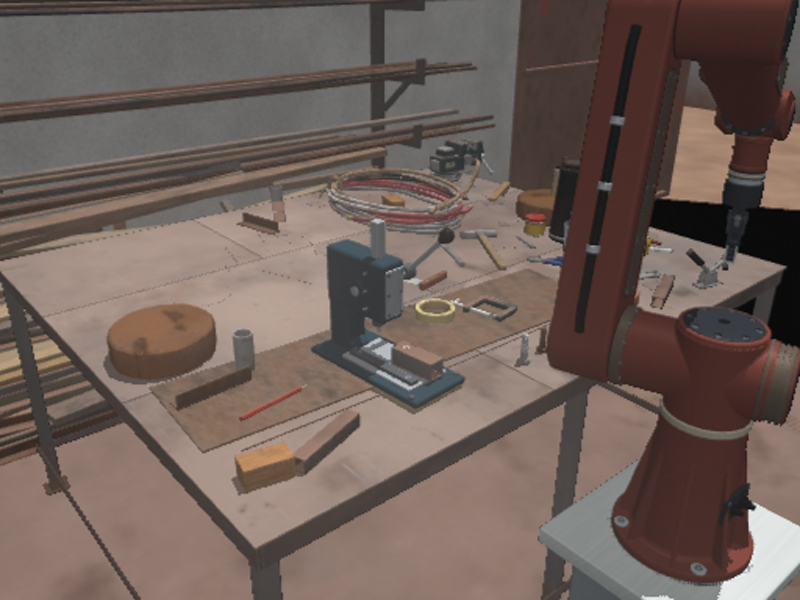

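The top view shows the press near (387,280) with its foot corners about (361,352), (422,347) and (353,222). The tube is at about (395,315) and the knob at (445,290). The scene view shows the tube on the bed with its ring at about (407,346).

```bash
python3 - <<'E'
from h import *
d=np.load('top.npy',allow_pickle=True).item()
for n,u,v,z in(("fl",361,352,22),("fr",422,347,22),("bl",353,222,22),("knob",445.5,290,295),("tubefr",406,335,68.5),("tubefl",389,338,68.5),("tubebr",402,291,68.5),("tubebl",385,292,68.5)):
    print(n,onz(d,u*.64,v*.64,z).round(1))
s=np.load('scene.npy',allow_pickle=True).item()
print("ring",onz(s,406.5*.64,346*.64,68.5).round(1))
print("knob",proj(s,onz(d,445.5*.64,290*.64,295))/.64)
im=d['img'][110:240,215:300];cv2.imwrite('pics/topc.png',cv2.resize(im,None,fx=4.5,fy=4.5,interpolation=cv2.INTER_CUBIC))
im=s['img'][130:270,195:305];cv2.imwrite('pics/scc.png',cv2.resize(im,None,fx=4.2,fy=4.2,interpolation=cv2.INTER_CUBIC))
a=cv2.imread('pics/topc.png');b=cv2.imread('pics/scc.png');h=585
c=np.hstack([a[:h,:],np.pad(b,((0,max(0,h-len(b))),(0,0),(0,0)))[:h]])[:, :800]
cv2.imwrite('pics/both.png',c);print(c.shape)
E
```

```text
fl [514.5  92.7  22. ]
fr [526.2 -53.2  22. ]
bl [832.1 114.1  22. ]
knob [630.7 -86.  295. ]
tubefr [553.1 -14.1  68.5]
tubefl [546.2  25.3  68.5]
tubebr [655.8  -5.1  68.5]
tubebl [653.5  34.6  68.5]
ring [635.3  11.6  68.5]
knob [445.22450553 234.95276963]
(585, 800, 3)
```

View pics/both.png

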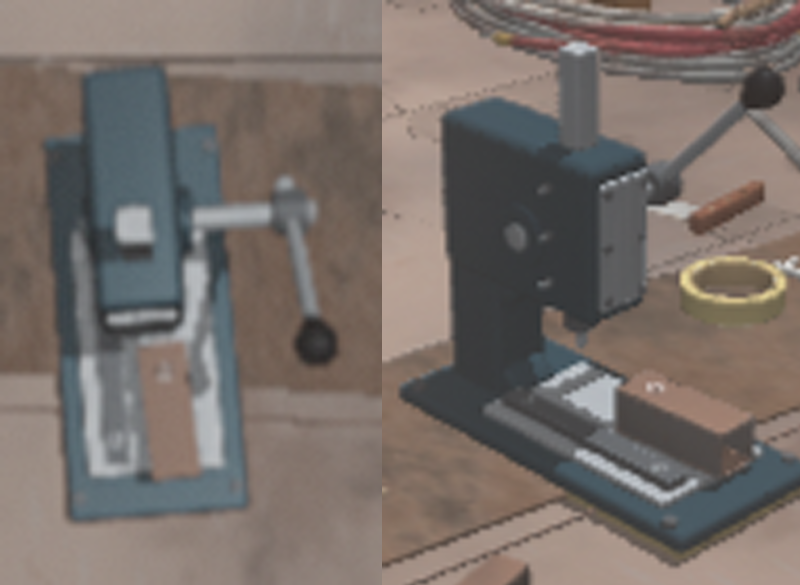

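The crop shows the press heading at about 4°, with origin near (705,33), which agrees with the knob. The tube lies about 16 mm off the fence with its ring about 70 mm short of the punch. Next I work out the move to a tilted viewing pose.

```bash
cat >> h.py <<'E'
H=4.1;O=np.array([705.,32.6,0])
def P(x,y,z): 
    h=np.radians(H);return O+[x*np.cos(h)-y*np.sin(h),x*np.sin(h)+y*np.cos(h),z]
def toP(p):
    h=np.radians(H);d=np.array(p)-O;return np.array([d[0]*np.cos(h)+d[1]*np.sin(h),-d[0]*np.sin(h)+d[1]*np.cos(h),d[2]])
def tool(tilt,yaw=None):
    y=np.radians(H if yaw is None else yaw);t=np.radians(tilt);x=[np.cos(t)*np.cos(y),np.cos(t)*np.sin(y),np.sin(t)];yy=[np.sin(y),-np.cos(y),0]
    return np.array([x,yy,np.cross(x,yy)]).T
def go(p,Rt,s=None):
    s=s or arm.state();R0=rot(s['tool_rot'])
    print('tcp press',toP(s['tcp_pos']).round(1),'F',s['force'].round(1),'w',round(s['gripper_width'],3),'t',s['clock'])
    print('row',(R0.T@(np.array(p)-s['tcp_pos'])/10).round(2),R.from_matrix(R0.T@Rt).as_rotvec().round(3))
E
python3 - <<'E'
from h import *
go(P(-150,-15,170),tool(38))
E
```

```text
tcp press [-483.  -565.4  249.1] F [-0.6 -0.6 -0.6] w 1.001 t 0.1
row [ 50.72 -39.55   8.01] [-0.123  0.656  0.35 ]
```

```bash
python3 -m handwheel '[50.7,-39.5,8,-0.12,0.656,0.35, 50.7,-39.5,8,-0.12,0.656,0.35, 50.7,-39.5,8,-0.12,0.656,0.35, 50.7,-39.5,8,-0.12,0.656,0.35, 50.7,-39.5,8,-0.12,0.656,0.35, 50.7,-39.5,8,-0.12,0.656,0.35, 50.7,-39.5,8,-0.12,0.656,0.35, 50.7,-39.5,8,-0.12,0.656,0.35]' && python3 - <<'E'
from h import *
go(P(-150,-15,170),tool(38))
E
```

```text
clock: 0.9
tcp_pos: [444.5, -211.6, 200.1]
tool_rot: [-179.9, -38.0, 4.0]
force: [1.7, 0.1, 0.6]
gripper_width: 1.001
tcp press [-277.3 -225.   200.1] F [1.7 0.1 0.6] w 1.001 t 0.9
row [  8.15 -21.01  10.21] [-0.    -0.    -0.002]
```

```bash
python3 -m handwheel '[8.1,-21,10.2,0,0,0, 8.1,-21,10.2,0,0,0, 8.1,-21,10.2,0,0,0, 8.1,-21,10.2,0,0,0, 8.1,-21,10.2,0,0,0, 8.1,-21,10.2,0,0,0, 8.1,-21,10.2,0,0,0]' && python3 - <<'E'
from h import *
d=get_image('wrist');np.save('w1.npy',d,allow_pickle=True);print(d['eye'],d['attitude'],d['fov_y'])
im=cv2.resize(d['img'],None,fx=1.5625,fy=1.5625,interpolation=cv2.INTER_CUBIC)
for p in(P(0,0,80.5),P(-148,0,28.5),P(-50,0,124.5),P(-83,-115,295)):
    u=proj(d,p,True)*1.5625;print(u);cv2.circle(im,tuple(int(q) for q in u),2,(0,255,0),-1)
cv2.imwrite('pics/w1.png',im)
E
```

```text
clock: 1.6
tcp_pos: [555.4, 7.5, 169.6]
tool_rot: [-180.0, -37.9, 4.4]
force: [-0.7, -0.8, -0.2]
gripper_width: 0.997
[534.74105034   6.20172472 310.67805836] [ 2.17103023e+01 -1.76597967e-02 -8.55847229e+01] 65.70646984690485
[377.32297176 178.3512991 ]
[375.56777801 436.92987314]
[370.60180723 207.11576893]
[850.08686646 -38.6295919 ]
```

View pics/w1.png

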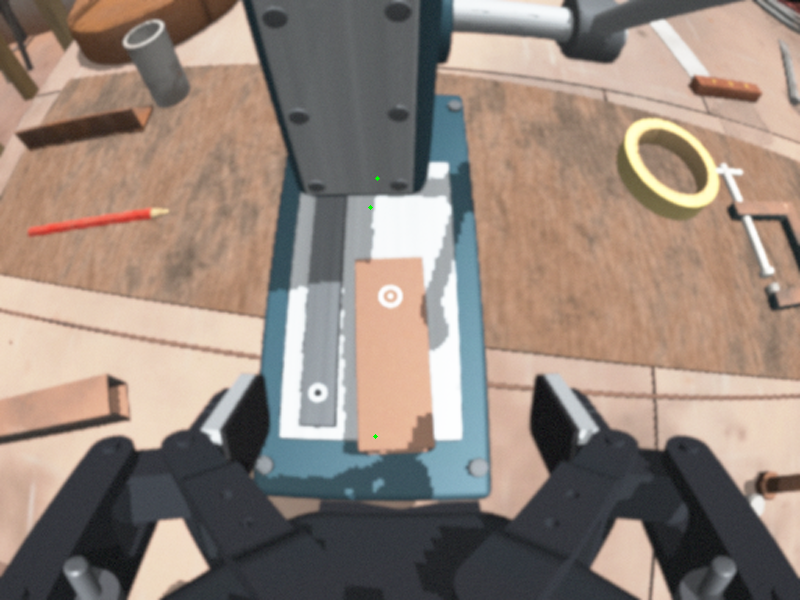

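The wrist view shows the ring at (390,296), and the tube's far edge from (356,261) to (422,258). The fence's working edge runs (338,426)–(347,197), the bed's front corners are at (281,437) and (463,440), and the head's lower edge runs (300,193)–(420,193).

```bash
python3 - <<'E'
from h import *
d=np.load('w1.npy',allow_pickle=True).item()
for n,u,v,z in(("bedfl",281,437,28.5),("bedfr",463,440,28.5),("fence_f",338,426,36.5),("fence_b",347,197,36.5),("hl",300,193,124.5),("hr",420,193,124.5),("ring",390,296,68.5),("tnl",357.5,449,68.5),("tnr",434,449,68.5),("tfl",356,261,68.5),("tfr",422,258,68.5),("footfl",258,494,22),("footfr",489,497,22)):
    p=onz(d,u/1.5625,v/1.5625,z,True);print(n,p.round(1),toP(p).round(1))
E
```

```text
bedfl [551.1  80.   28.5] [-150.1   58.2   28.5]
bedfr [559.1 -30.7  28.5] [-150.   -52.7   28.5]
fence_f [561.2  44.2  36.5] [-142.6   21.9   36.5]
fence_b [719.6  57.6  36.5] [16.4 23.9 36.5]
hl [661.5  64.9 124.5] [-41.1  35.3 124.5]
hr [665.2   6.  124.5] [-41.6 -23.7 124.5]
ring [633.   18.8  68.5] [-72.8  -8.6  68.5]
tnl [547.   28.5  68.5] [-157.9    7.2   68.5]
tnr [550.1 -10.7  68.5] [-157.6  -32.1   68.5]
tfl [653.4  40.5  68.5] [-50.9  11.6  68.5]
tfr [658.3   2.2  68.5] [-48.7 -27.   68.5]
footfl [513.2  92.4  22. ] [-187.    73.4   22. ]
footfr [524.5 -49.8  22. ] [-185.9  -69.3   22. ]
```

```bash
sed -i 's/^H=4.1.*/H=4.4;O=np.array([702.7,36.,0])/' h.py; python3 - <<'E'
from h import *
print(toP([633,18.8,68.5]));go([568.4,11.3,63],tool(38,6.6))
E
```

```text
[-70.81414411 -11.80199108  68.5       ]
tcp press [-149.2  -18.7  169.9] F [ 0.3 -0.5 -1. ] w 1.001 t 1.65
row [-5.52 -0.43  9.26] [ 0.025  0.001 -0.033]
```

```bash
python3 -m handwheel '[-2.8,-0.2,4.6,0.025,0,-0.033, -4.5,-0.35,7.5,0.025,0,-0.033, -5.2,-0.42,8.7,0.025,0,-0.033, -5.5,-0.43,9.25,0.025,0,-0.033, -5.5,-0.43,9.25,0.025,0,-0.033, -5.5,-0.43,9.25,0.025,0,-0.033]' && python3 - <<'E'
from h import *
go([568.4,11.3,63],tool(38,6.6))
E
python3 -m handwheel '[0,0,0,0,0,0,0,0,0,0,0,0,0,0,0,0,0,0,0,0,0,0,0,0,0,0,0,0,0,0,0,0,0,0,0,0]' 1 30; python3 - <<'E'
from h import *
d=get_image('wrist');np.save('w2.npy',d,allow_pickle=True)
cv2.imwrite('pics/w2.png',cv2.resize(d['img'],None,fx=1.5625,fy=1.5625,interpolation=cv2.INTER_CUBIC))
go([568.4,11.3,63],tool(38,6.6))
E
```

```text
clock: 2.25
tcp_pos: [569.2, 8.8, 64.2]
tool_rot: [180.0, -38.0, 6.4]
force: [-0.0, -0.7, 0.9]
gripper_width: 0.999
tcp press [-135.2  -16.9   64.2] F [-0.  -0.7  0.9] w 0.999 t 2.25
row [-0.12 -0.26  0.06] [ 0.003 -0.001 -0.003]
clock: 2.85
tcp_pos: [569.8, 10.7, 64.9]
tool_rot: [179.9, -38.1, 6.6]
force: [-4.0, 0.1, 7.3]
gripper_width: 0.464
tcp press [-134.5  -15.1   64.9] F [-4.9 -1.5  6.6] w 0.465 t 2.9
row [-0.22 -0.08  0.07] [ 0.001 -0.002 -0.   ]
```

View pics/w2.png

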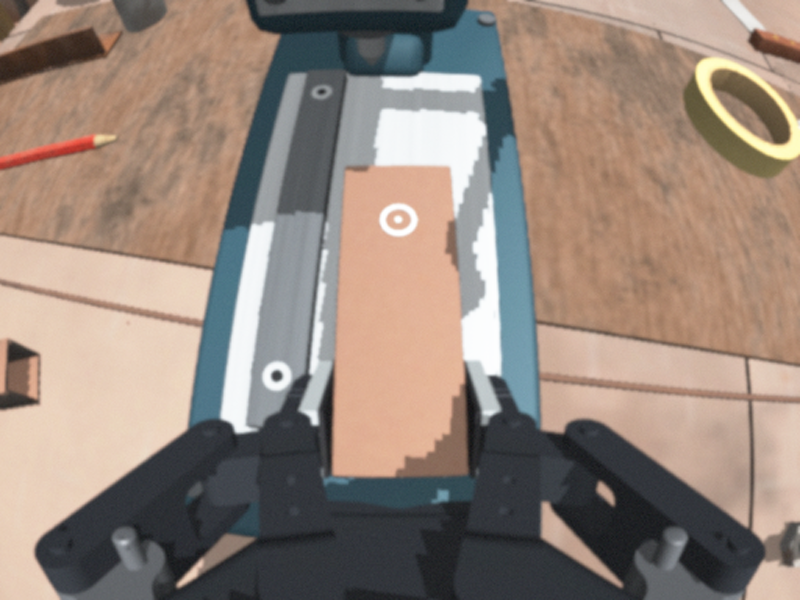

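```bash
python3 - <<'E'
from h import *
d=np.load('w2.npy',allow_pickle=True).item()
for n,u,v,z in(("ring",398.5,219,68.5),("tfl",345,167,68.5),("tfr",448,167,68.5),("tnl",333,476,68.5),("tnr",469,475,68.5),("fence_f",249,425,36.5),("fence_m",313,300,36.5),("fence_b",345,75,36.5),("bedfr",500,430,28.5)):
    p=onz(d,u/1.5625,v/1.5625,z,True);print(n,p.round(1),toP(p).round(1))
s=arm.state();t=toP(s['tcp_pos'])
go(P(t[0],t[1]+11,t[2]),tool(38,4.4));go(P(t[0]+30,t[1]+11,t[2]),tool(38,4.4))
E
```

```text
ring [633.7  18.5  68.5] [-70.2 -12.2  68.5]
tfl [654.6  41.   68.5] [-47.6   8.7  68.5]
tfr [659.    2.8  68.5] [-46.2 -29.7  68.5]
tnl [546.7  27.6  68.5] [-156.2    3.6   68.5]
tnr [551.4 -11.6  68.5] [-154.5  -35.9   68.5]
fence_f [559.8  66.3  36.5] [-140.1   41.2   36.5]
fence_m [612.5  50.2  36.5] [-88.8  21.1  36.5]
fence_b [744.4  60.6  36.5] [43.5 21.3 36.5]
bedfr [570.5 -28.1  28.5] [-136.7  -53.8   28.5]
tcp press [-134.5  -15.1   64.9] F [-4.9 -1.5  6.6] w 0.465 t 2.9
row [ 0.03 -1.1   0.02] [-0.022 -0.002  0.03 ]
tcp press [-134.5  -15.1   64.9] F [-4.9 -1.5  6.6] w 0.465 t 2.9
row [ 2.39 -0.99  1.88] [-0.022 -0.002  0.03 ]
```

```bash
python3 -m handwheel '[0,-0.4,0,-0.011,0,0.015, 0,-0.8,0,-0.022,0,0.03, 0,-1.1,0,-0.022,0,0.03, 0,-1.1,0,-0.022,0,0.03]' && python3 - <<'E'
from h import *
s=arm.state();t=toP(s['tcp_pos'])
go(P(t[0]+60,t[1],t[2]),tool(38))
E
```

```text
clock: 3.3
tcp_pos: [568.9, 21.5, 64.9]
tool_rot: [180.0, -38.1, 4.4]
force: [-1.3, -2.2, 5.7]
gripper_width: 0.46
tcp press [-134.5   -4.2   64.9] F [-1.3 -2.2  5.7] w 0.46 t 3.3
row [4.72 0.   3.71] [ 0.    -0.003  0.   ]
```

```bash
python3 -m handwheel '[0.8,0,0.62,0,0,0, 1.6,0,1.24,0,0,0, 2.4,0,1.86,0,0,0, 3.2,0,2.48,0,0,0, 4.0,0,3.1,0,0,0, 4.72,0,3.7,0,0,0, 4.72,0,3.7,0,0,0]' && python3 - <<'E'
from h import *
s=arm.state();t=toP(s['tcp_pos'])
go(P(t[0],t[1],t[2]),tool(38))
E
python3 -m handwheel '[0,-0.1,0,0,0,0, 0,-0.2,0,0,0,0, 0,-0.2,0,0,0,0]'; python3 -m handwheel '[0,-0.1,0,0,0,0, 0,-0.1,0,0,0,0]';  python3 -c "
from h import *
go(P(0,0,0),tool(38))
for n in('scene','wrist'):
    d=get_image(n);np.save(n+'3.npy',d,allow_pickle=True)
    cv2.imwrite('pics/'+n+'3.png',cv2.resize(d['img'],None,fx=1.5625,fy=1.5625,interpolation=cv2.INTER_CUBIC))
a=cv2.imread('pics/scene3.png')[270:400,300:480];b=cv2.imread('pics/wrist3.png')[0:400,200:600]
a=cv2.resize(a,(400,289),interpolation=cv2.INTER_CUBIC);a=np.pad(a,((0,111),(0,0),(0,0)))
cv2.imwrite('pics/c3.png',np.hstack([a,b]))
"
```

```text
clock: 4.0
tcp_pos: [629.2, 26.5, 64.7]
tool_rot: [-179.9, -38.1, 4.4]
force: [2.7, 0.6, 1.2]
gripper_width: 0.46
tcp press [-74.   -3.9  64.7] F [2.7 0.6 1.2] w 0.46 t 4.0
row [0. 0. 0.] [-0.001 -0.002  0.   ]
clock: 4.3
tcp_pos: [628.4, 27.4, 64.7]
tool_rot: [180.0, -38.1, 4.3]
force: [3.0, -3.0, 5.4]
gripper_width: 0.464
clock: 4.5
tcp_pos: [628.3, 28.4, 64.7]
tool_rot: [180.0, -38.1, 4.3]
force: [1.7, -3.0, 6.3]
gripper_width: 0.459
tcp press [-74.8  -1.9  64.7] F [ 1.7 -3.   6.3] w 0.459 t 4.5
row [ 1.89 -0.21  9.71] [ 0.001 -0.003 -0.001]
```

View pics/c3.png

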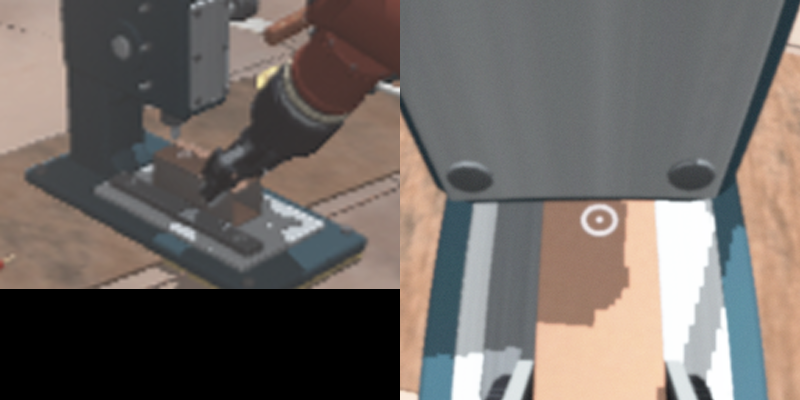

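The composite shows the tube almost against the fence and the ring just in front of the head, at wrist pixel about (599,220) in the composite. The punch tip is at about (176,133) in the scene part.

```bash
python3 -m handwheel '[0,-0.1,0,0,0,0, 0,-0.1,0,0,0,0]'|grep -E "tcp_p|force"; python3 -m handwheel '[0,-0.1,0,0,0,0, 0,-0.1,0,0,0,0]'|grep -E "tcp|force|rot"
python3 - <<'E'
from h import *
d=np.load('wrist3.npy',allow_pickle=True).item()
print('ring w3',toP(onz(d,399/1.5625,219.5/1.5625,68.5,True)))
for v in(205,300,):
    pass
s=np.load('scene3.npy',allow_pickle=True).item()
print('tip scene',toP(onz(s,379.2/1.5625,330/1.5625,80.5)))
d=get_image('wrist');s=get_image('scene');np.save('wrist4.npy',d,allow_pickle=True);np.save('scene4.npy',s,allow_pickle=True)
a=cv2.resize(s['img'][190:240,215:265],(400,400),interpolation=cv2.INTER_CUBIC);b=cv2.resize(d['img'][100:260,180:330],(400,427),interpolation=cv2.INTER_CUBIC)[:400]
cv2.imwrite('pics/c4.png',np.hstack([a,b]));go(P(0,0,0),tool(38))
E
```

```text
tcp_pos: [628.1, 29.3, 64.7]
force: [1.5, -3.0, 6.9]
tcp_pos: [628.0, 30.3, 64.7]
tool_rot: [180.0, -38.1, 4.3]
force: [0.1, -4.4, 5.9]
ring w3 [-10.76633359  -1.7105487   68.5       ]
tip scene [  7.39842591 -12.38532105  80.5       ]
tcp press [-74.9   0.   64.7] F [-0.2 -3.9  5.3] w 0.46 t 5.1
row [ 1.89 -0.01  9.71] [ 0.001 -0.003 -0.001]
```

View pics/c4.png

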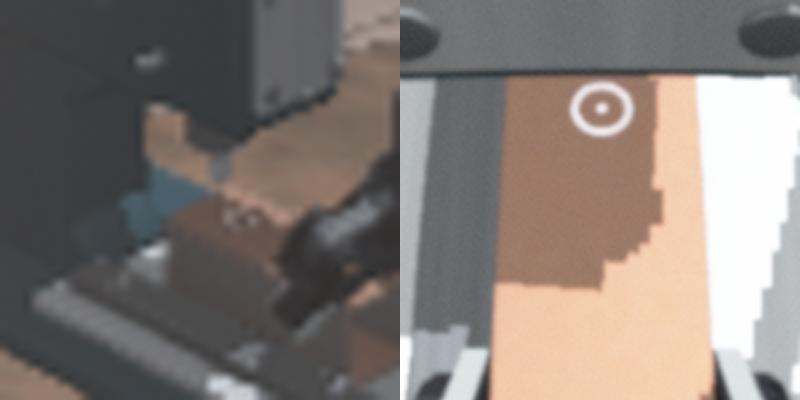

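The scene part shows the tip at crop (217,182) and the ring at (239,216). The wrist part shows the ring at (602,109), with the tube's left edge adjoining the fence.

```bash
python3 - <<'E'
from h import *
s=np.load('scene4.npy',allow_pickle=True).item();d=np.load('wrist4.npy',allow_pickle=True).item()
print('tip',toP(onz(s,215+217/8,190+182/8,80.5)),'ring',toP(onz(s,215+239/8,190+216/8,68.5)))
# constrain: rays' closest approach to press y=0 plane
for n,u,v in(('tip',217,182),('ring',239,216)):
    r=ray(s,215+u/8,190+v/8);e=toP(s['eye']);r=toP(O+r);print(n,'at y=0',e-r*e[1]/r[1])
print('ring w',toP(onz(d,180+202/2.667,100+109/2.667,68.5,True)))
print('proj tip exp',(proj(s,P(0,0,80.5))-[215,190])*8,'ring exp',(proj(s,P(-10.8,0,68.5))-[215,190])*8)
print('tip in top0 ram?')
for n,u,v,z in(("fenceedge",505-400,85,36.5),("tubeL",508-400,85,68.5),("tubeL",493-400,330,68.5),("tubeR",695-400,85,68.5),("tubeR",712-400,330,68.5)):
    print(n,toP(onz(d,180+u/2.667,100+v/2.667,z,True)).round(1))
E
```

```text
tip [ 0.41182244 -3.22058894 80.5       ] ring [-11.56040045  -4.51168205  68.5       ]
tip at y=0 [-3.03440100e+00 -1.13686838e-13  8.29323804e+01]
ring at y=0 [-1.63255697e+01 -1.13686838e-13  7.19591744e+01]
ring w [-1.10734275e+01  4.00801508e-03  6.85000000e+01]
proj tip exp [212.05657819 184.77793333] ring exp [229.90666734 218.89050928]
tip in top0 ram?
fenceedge [16.3 24.7 36.5]
tubeL [-5.  19.5 68.5]
tubeL [-57.3  19.8  68.5]
tubeR [ -5.  -19.3  68.5]
tubeR [-57.4 -19.8  68.5]
```

```bash
for i in 1 2; do python3 -m handwheel '[0,-0.06,0,0,0,0, 0,-0.06,0,0,0,0]'|grep -E "tcp_p|force:"; done; python3 -m handwheel '[0.3,-0.06,0.23,0,0,0, 0.6,-0.06,0.46,0,0,0, 0.6,-0.06,0.46,0,0,0]'; python3 -c "
from h import *
go(P(0,0,0),tool(38))"
```

```text
tcp_pos: [628.0, 30.8, 64.7]
force: [-0.4, -3.8, 6.1]
tcp_pos: [627.9, 31.4, 64.7]
force: [-0.1, -4.1, 6.7]
clock: 5.8
tcp_pos: [634.7, 32.1, 64.7]
tool_rot: [179.9, -38.1, 4.4]
force: [-6.1, -6.2, 12.2]
gripper_width: 0.463
tcp press [-68.1   1.4  64.7] F [-6.1 -6.2 12.2] w 0.463 t 5.8
row [1.36 0.12 9.29] [ 0.002 -0.002 -0.   ]
```

```bash
for i in 1 2 3; do python3 -m handwheel '[0.01,-0.06,-0.01,0,0,0, 0.01,-0.06,-0.01,0,0,0]'|grep -E "tcp_p|force:|rot"; done; python3 -c "
from h import *
go(P(0,0,0),tool(38))
d=get_image('wrist');s=get_image('scene');np.save('wrist5.npy',d,allow_pickle=True);np.save('scene5.npy',s,allow_pickle=True)
a=cv2.resize(s['img'][190:240,215:265],(400,400),interpolation=cv2.INTER_CUBIC);b=cv2.resize(d['img'][100:260,180:330],(400,427),interpolation=cv2.INTER_CUBIC)[:400]
cv2.imwrite('pics/c5.png',np.hstack([a,b]))"
```

```text
tcp_pos: [634.7, 32.2, 64.7]
tool_rot: [179.8, -38.1, 4.4]
force: [-5.4, -8.7, 10.2]
tcp_pos: [634.7, 32.3, 64.8]
tool_rot: [179.7, -38.1, 4.4]
force: [-5.5, -10.9, 9.9]
tcp_pos: [634.7, 32.3, 64.8]
tool_rot: [179.7, -38.2, 4.4]
force: [-4.9, -12.1, 9.6]
tcp press [-68.1   1.6  64.8] F [ -4.9 -12.1   9.6] w 0.462 t 6.4
row [1.35 0.1  9.3 ] [ 0.006 -0.003  0.   ]
```

```bash
python3 -m handwheel '[0.18,0,0.14,0,0,0, 0.36,0,0.28,0,0,0, 0.36,0,0.28,0,0,0, 0.36,0,0.28,0,0,0]'|grep -E "tcp_p|force:|rot"; python3 -c "
from h import *
go(P(0,0,0),tool(38))
d=get_image('wrist');s=get_image('scene');np.save('wrist5.npy',d,allow_pickle=True);np.save('scene5.npy',s,allow_pickle=True)
a=cv2.resize(s['img'][190:240,215:265],(400,400),interpolation=cv2.INTER_CUBIC);b=cv2.resize(d['img'][100:260,180:330],(400,427),interpolation=cv2.INTER_CUBIC)[:400]
cv2.imwrite('pics/c5.png',np.hstack([a,b]))"
```

```text
tcp_pos: [638.6, 32.6, 64.7]
tool_rot: [179.7, -38.1, 4.4]
force: [-12.0, -13.2, 14.1]
tcp press [-64.2   1.6  64.7] F [-12.  -13.2  14.1] w 0.46 t 6.9
row [1.05 0.11 9.06] [ 0.005 -0.002 -0.   ]
```

View pics/c5.png

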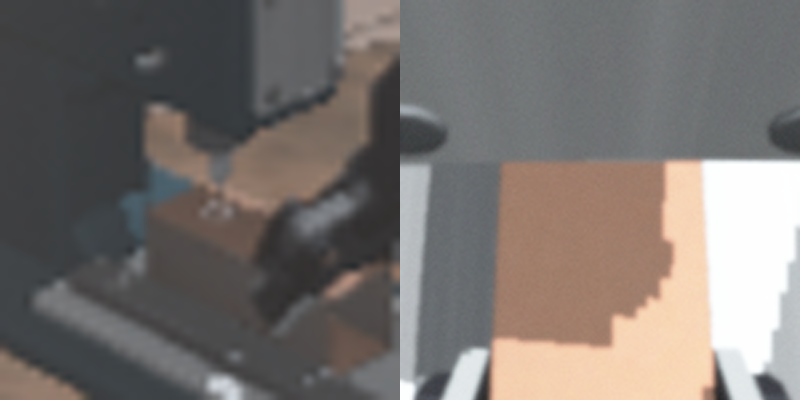

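The scene part shows the tip at crop about (217,183) with the ring just below it at about (216,208). The wrist view shows the ring hidden under the head.

```bash
python3 - <<'E'
from h import *
s=np.load('scene5.npy',allow_pickle=True).item()
c=s['img'][205:222,234:252].astype(int);print(c.min(2))
f=lambda p:proj(s,P(*p))
for p in((0,0,80.5),(0,0,68.5),(-2,0,68.5),(0,-2,68.5)):print(p,f(p).round(2))
E
```

```text
[[ 98 101 102 101  74  63  57  54  55  55  56  55  54  56  54  83  90  93]
 [ 94  95  98 101  75  67  66  64  58  55  54  54  54  91  94  97  95  94]
 [ 93  94  96  99  75  68  69  69  68  67  60  62  90  98  98  96  96  97]
 [ 98  97  99  98  94  81  70  68  69  68  90  96 100  97  94  92  92  95]
 [100 100  99  99 100  98  97  90  88  97 101 102  98  96  95  95  95  95]
 [110 105 103 105 107 108 107 105 103 105 101 100 100  98  97  99  99 100]
 [ 81  91 116 109 109 110 109 111 105 104 103 102 100  97  97  99 101 103]
 [ 73  75  84  93 103 110 110 108 102 105 105 106 104 102 100 102 103 104]
 [ 74  75  75  76  85  84  81 111 106 119 110 105 106 107 104 100 100 101]
 [ 75  75  83  85  78  76  75  83  82 116 118 122 110 106 103  99  99 104]
 [ 84  85  80  77  76  76  75 118 100 102  90 114 119 122 110 105  81  80]
 [ 80  77  77  76  77  76 108  90  94 124  84  82  86  87 100  75  61  66]
 [ 73  76  79  77  77  78  85  86  91  91  78  75  75  74  68  53  57  81]
 [ 73  72  72  75  78  77  77  79  79  77  77  76  76  75  57  49  57  75]
 [ 74  73  74  74  73  75  78  78  78  77  77  76  76  67  52  50  60  68]
 [ 73  74  74  74  74  73  74  78  78  78  78  77  76  57  49  51  58  62]
 [ 71  72  73  74  74  75  73  73  71  80  81  79  72  54  48  50  56  59]]
(0, 0, 80.5) [241.51 213.1 ]
(0, 0, 68.5) [241.53 216.28]
(-2, 0, 68.5) [241.93 216.48]
(0, -2, 68.5) [241.96 216.09]
```

Lined up within about 1 mm by both cameras. Now I open the jaws and back off along the tool axis to look underneath.

```bash
python3 -m handwheel '[0,0,0,0,0,0, 0,0,0,0,0,0, 0,0,0,0,0,0, 0,0,0,0,0,0]' -0.4|grep -E "tcp_p|force:|rot|wid"; python3 -c "
from h import *
d=get_image('wrist');np.save('wrist6.npy',d,allow_pickle=True)
for f in('wrist5.npy','wrist6.npy'):
    d=np.load(f,allow_pickle=True).item();im=d['img'].astype(int)
    hsv=cv2.cvtColor(d['img'],cv2.COLOR_BGR2HSV)
    L=[];Rr=[]
    for v in range(166,225,4):
        m=np.where((hsv[v,190:310,1]>70)&(hsv[v,190:310,0]<20))[0]+190
        L.append(toP(onz(d,m.min()-.5,v,68.5,True))[:2]);Rr.append(toP(onz(d,m.max()+.5,v,68.5,True))[:2])
    L=np.array(L);Rr=np.array(Rr)
    for a in(L,Rr):
        p=np.polyfit(a[:,0],a[:,1],1);print(f,np.degrees(np.arctan(p[0])).round(2),p[1].round(2),np.std(a[:,1]-np.polyval(p,a[:,0])).round(2))
go(P(-110,0,130),tool(38))
"
```

```text
tcp_pos: [638.0, 36.6, 63.0]
tool_rot: [-179.9, -37.9, 4.4]
force: [1.3, 0.7, 0.7]
gripper_width: 0.699
wrist5.npy 0.14 21.17 0.16
wrist5.npy -9.5 -15.62 2.23
wrist6.npy 0.35 21.19 0.14
wrist6.npy -14.93 -18.27 2.17
tcp press [-64.1   5.4  63.3] F [-0.9 -0.1  0.6] w 0.699 t 7.45
row [ 0.48  0.52 -8.09] [-0.002  0.002 -0.   ]
```

```bash
python3 -m handwheel '[0,0.2,-2,0,0,0, 0.3,0.5,-6,0,0,0, 0,0,-10,0,0,0, -2,0,-13,0,-0.15,0, -4,0,-15,0,-0.3,0, -6,0,-16,0,-0.45,0, -8,0,-16,0,-0.45,0]'|grep -E "tcp_p|force:|rot|wid"; python3 -c "
from h import *
go(P(-260,0,100),tool(68))
d=get_image('wrist');np.save('wrist7.npy',d,allow_pickle=True)
print(proj(d,P(0,0,68.5),True),proj(d,P(0,0,80.5),True),d['eye'])"
```

```text
tcp_pos: [482.1, 23.0, 145.3]
tool_rot: [179.9, -12.6, 4.5]
force: [1.2, 0.2, 1.0]
gripper_width: 0.702
tcp press [-220.9    3.9  145.3] F [1.2 0.2 1. ] w 0.702 t 8.15
row [-4.8   0.38  3.57] [0.    0.967 0.001]
[260.44018156 -34.90521605] [260.68146028 -43.44225983] [523.57481906  26.74755871 281.32006155]
```

```bash
python3 -c "
from h import *
go(P(-180,0,100),tool(60))"; python3 -m handwheel '[3,0.4,5,0,0.15,0, 3,0.4,5.2,0,0.3,0, 3,0.4,5.3,0,0.45,0, 3,0.4,5.3,0,0.6,0, 3,0.4,5.3,0,0.75,0, 3,0.4,5.3,0,0.827,0, 3,0.4,5.3,0,0.827,0]'|grep -E "tcp_p|force:|rot|wid"; python3 -c "
from h import *
go(P(-180,0,100),tool(60))
d=get_image('wrist');np.save('wrist7.npy',d,allow_pickle=True)
p=proj(d,P(0,0,68.5),True);print(p,proj(d,P(0,0,80.5),True),d['eye'])
u,v=p.round().astype(int);u0=max(0,u-64);v0=max(0,v-60);print(u0,v0)
cv2.imwrite('pics/c7.png',cv2.resize(d['img'][v0:v0+96,u0:u0+128],(800,600),interpolation=cv2.INTER_CUBIC))"
```

```text
tcp press [-226.9    5.1  140. ] F [-3.1  0.4 -1.9] w 0.7 t 8.2
row [3.76 0.52 4.88] [-0.002  0.838  0.   ]
tcp_pos: [519.1, 39.3, 94.1]
tool_rot: [-175.4, -42.5, 4.5]
force: [-0.2, 0.0, 0.5]
gripper_width: 0.698
tcp press [-182.8   17.3   94.1] F [-0.2  0.   0.5] w 0.698 t 8.9
row [ 0.6   1.71 -0.39] [-0.081  0.306 -0.011]
[288.93942931  56.12159009] [289.22515129  45.33999136] [488.34963368  27.24878006 232.8201976 ]
225 0
```

View pics/c7.png

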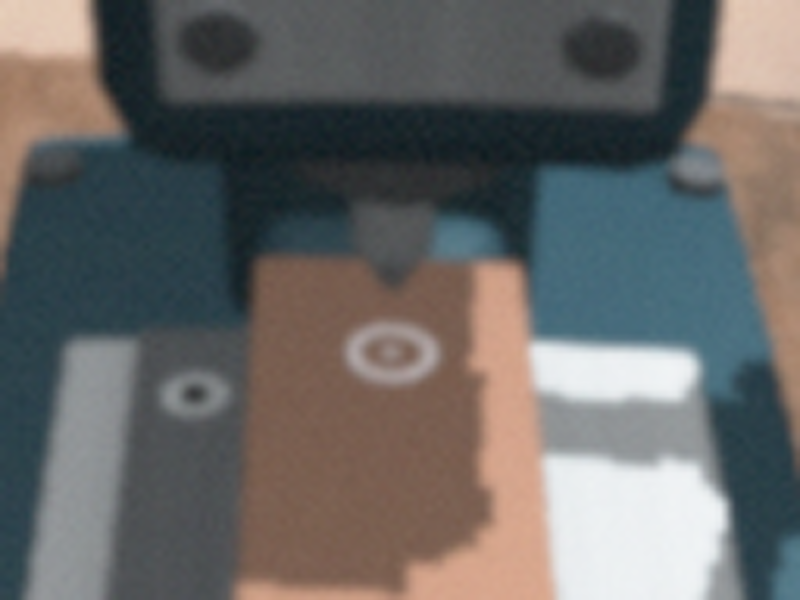

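The under-head view shows the tip at crop (392,288) and the ring centre at (392,353), which is lined up sideways. The tube lies flush along the fence.

```bash
python3 - <<'E'
from h import *
d=np.load('wrist7.npy',allow_pickle=True).item()
q=lambda u,v:(225+(u+.5)/6.25-.5,(v+.5)/6.25-.5)
t=toP(onz(d,*q(392,289),80.5,True));r=toP(onz(d,*q(392,353),68.5,True));print(t,r,r-t)
for n,u,v,z in(('fenceL',246,360,36.5),('tubeL',251,270,68.5),('tubeL',238,560,68.5)):print(n,toP(onz(d,*q(u,v),z,True)).round(1))
go(P(-83,-115,295),tool(38))
E
```

```text
[-0.79002516  1.64933968 80.5       ] [4.11986248e-02 1.43828966e+00 6.85000000e+01] [  0.83122379  -0.21105003 -12.        ]
fenceL [39.5 24.6 36.5]
tubeL [20.8 22.  68.5]
tubeL [-43.6  21.3  68.5]
tcp press [-184.2   17.5   92.8] F [-1.3 -0.5 -0.3] w 0.703 t 8.95
row [21.1  12.56 -9.17] [-0.082 -0.077  0.004]
```

The ring is within 1 mm of being under the tip. Now the knob.

```bash
python3 -c "
from h import *
go(P(-210,-90,364),tool(30));go(P(-123,-113.5,364),tool(30))"
```

```text
tcp press [-184.2   17.5   92.8] F [-1.3 -0.5 -0.3] w 0.703 t 8.95
row [ 16.38   8.94 -22.58] [-0.082 -0.216  0.01 ]
tcp press [-184.2   17.5   92.8] F [-1.3 -0.5 -0.3] w 0.703 t 8.95
row [ 22.8   11.77 -16.92] [-0.082 -0.216  0.01 ]
```

```bash
python3 -m handwheel '[16.4,8.9,-22.6,-0.08,-0.216,0.01, 16.4,8.9,-22.6,-0.08,-0.216,0.01, 16.4,8.9,-22.6,-0.08,-0.216,0.01, 16.4,8.9,-22.6,-0.08,-0.216,0.01, 16.4,8.9,-22.6,-0.08,-0.216,0.01, 16.4,8.9,-22.6,-0.08,-0.216,0.01, 19,11,-19,-0.08,-0.216,0.01, 22.8,11.8,-16.9,-0.08,-0.216,0.01]' -1 |grep -E "tcp_p|force:|rot|wid"; python3 -c "
from h import *
go(P(-123,-113.5,364),tool(30))"; python3 -m handwheel '[0,0,0,0,0,0]' >/dev/null;python3 -c "
from h import *
go(P(-83,-113.5,295),tool(30))
d=get_image('wrist');np.save('wrist8.npy',d,allow_pickle=True);p=proj(d,P(-83,-113.5,295),True);print(p)
cv2.imwrite('pics/c8.png',cv2.resize(d['img'],None,fx=1.25,fy=1.25))"
```

```text
tcp_pos: [550.2, -50.6, 311.4]
tool_rot: [179.9, -30.0, 4.4]
force: [0.9, 0.1, 0.5]
gripper_width: 0.999
tcp press [-158.7  -74.7  311.4] F [0.9 0.1 0.5] w 0.999 t 9.75
row [ 5.73  3.89 -2.76] [ 0.002 -0.001 -0.   ]
tcp press [-152.9  -78.5  318.6] F [-0.4  0.5  1.1] w 1.003 t 9.85
row [4.8  3.44 5.64] [ 0.009 -0.015 -0.001]
[311.68426875 145.29802156]
```

View pics/c8.png

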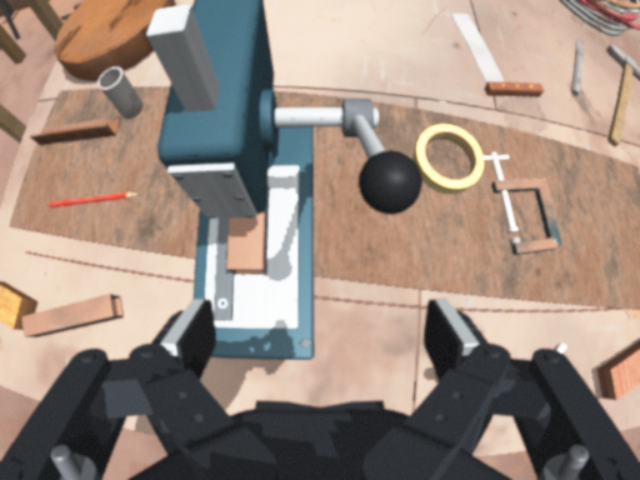

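The knob is at (391,182) in this view, within 1 px of the prediction. I move sideways first, then go in along the tool axis.

```bash
python3 -m handwheel '[3,3.5,-3,0,0,0, 4.8,3.5,-2,0,0,0, 4.8,3.5,-1,0,0,0, 4.8,3.5,2,0,0,0, 4.8,3.5,4.5,0,0,0, 4.8,3.5,5.6,0,0,0, 4.8,3.5,5.6,0,0,0]' |grep -E "tcp_p|force:|rot|wid"; python3 -c "
from h import *
go(P(-83,-113.5,295),tool(30))"; 
```

```text
tcp_pos: [620.6, -77.6, 279.4]
tool_rot: [-179.8, -29.6, 4.4]
force: [0.1, -0.4, 0.1]
gripper_width: 1.0
tcp press [ -90.5 -107.   279.4] F [ 0.1 -0.4  0.1] w 1.0 t 10.6
row [ 1.42  0.65 -0.99] [-0.004  0.008 -0.   ]
```

```bash
python3 -m handwheel '[1.4,0.65,-1,0,0,0, 1.4,0.65,-1,0,0,0, 1.4,0.65,-1,0,0,0]' |grep -E "tcp_p|force:"; python3 -c "
from h import *
go(P(-83,-113.5,295),tool(30))";python3 -m handwheel '[0,0,0,0,0,0,0,0,0,0,0,0,0,0,0,0,0,0,0,0,0,0,0,0,0,0,0,0,0,0,0,0,0,0,0,0]' 1 40|grep -E "tcp_p|force:|wid"; python3 -c "
from h import *
s=arm.state();t=toP(s['tcp_pos']);R0=rot(s['tool_rot'])
off=t-np.array([-83.1,0,294.6]);go(P(*t),R0)
for q in(.12,.24,.36,.48,.6,.7,.74,.77):
    a=np.pi/4-q;p=np.array([30-160*np.cos(a),0,181.5+160*np.sin(a)])+off
    print(q,(R0.T@(P(*p)-s['tcp_pos'])/10).round(2))
"
```

```text
tcp_pos: [630.7, -85.1, 301.7]
force: [0.3, 0.3, 0.2]
tcp press [ -81.1 -115.3  301.7] F [0.3 0.3 0.2] w 0.994 t 10.9
row [-0.5  -0.18  0.48] [ 0.    -0.002  0.001]
tcp_pos: [630.0, -83.8, 300.3]
force: [-5.2, 3.8, 3.5]
gripper_width: 0.349
tcp press [ -81.7 -113.9  300.3] F [-5.2  3.8  3.5] w 0.349 t 11.5
row [-0.  0. -0.] [0. 0. 0.]
0.12 [-1.82  0.    0.6 ]
0.24 [-3.56  0.01  1.43]
0.36 [-5.18  0.01  2.45]
0.48 [-6.67  0.02  3.66]
0.6 [-8.    0.02  5.04]
0.7 [-8.98  0.03  6.3 ]
0.74 [-9.33  0.03  6.84]
0.77 [-9.59  0.03  7.24]
```

```bash
python3 -m handwheel '[0,0,0,0,0,0, 0,0,0,0,0,0, -0.35,0,0.5,0,0,0, -0.35,0,0.5,0,0,0, -0.35,0,0.5,0,0,0]' 0|grep -E "tcp_p|force:|wid";python3 -m handwheel '[0,0,0,0,0,0,0,0,0,0,0,0,0,0,0,0,0,0,0,0,0,0,0,0,0,0,0,0,0,0]' 1 40|grep -E "tcp_p|force:|wid"; python3 -c "
from h import *
s=arm.state();t=toP(s['tcp_pos']);go(P(*t),rot(s['tool_rot']))"
```

```text
tcp_pos: [629.8, -85.3, 293.4]
force: [0.4, -0.5, -1.4]
gripper_width: 0.498
tcp_pos: [629.7, -83.8, 294.3]
force: [-3.5, 3.3, 2.8]
gripper_width: 0.354
tcp press [ -82.  -113.9  294.3] F [-3.5  3.3  2.8] w 0.354 t 12.5
row [ 0. -0.  0.] [0. 0. 0.]
```

Now I pull along the arc.

```bash
python3 -m handwheel '[-0.9,0,0.25,0,0,0, -1.82,0,0.6,0,0,0, -2.7,0,1,0,0,0, -3.56,0,1.43,0,0,0, -4.4,0,1.92,0,0,0, -5.18,0,2.45,0,0,0, -5.95,0,3.05,0,0,0, -6.67,0,3.66,0,0,0]'|grep -E "tcp_p|force:|wid"; python3 -c "
from h import *
s=arm.state();t=toP(s['tcp_pos']);R0=rot(s['tool_rot']);off=np.array([-82+83.1,t[1],294.3-294.6])
go(P(*t),R0);print('ang',np.pi/4-np.arctan2(t[2]-off[2]-181.5,30-t[0]+off[0]))
for q in(.54,.6,.65,.7,.74,.77):
    a=np.pi/4-q;p=np.array([30-160*np.cos(a),0,181.5+160*np.sin(a)])+off
    print(q,(R0.T@(P(*p)-s['tcp_pos'])/10).round(2))
"
```

```text
tcp_pos: [591.7, -86.9, 231.3]
force: [-3.0, 6.9, 6.3]
gripper_width: 0.349
tcp press [-120.1 -114.   231.3] F [-3.   6.9  6.3] w 0.349 t 13.3
row [0. 0. 0.] [0. 0. 0.]
ang 0.46566074058377793
0.54 [-0.91  0.    0.77]
0.6 [-1.56  0.    1.47]
0.65 [-2.06  0.01  2.09]
0.7 [-2.54  0.01  2.74]
0.74 [-2.9   0.01  3.27]
0.77 [-3.15  0.01  3.67]
```

```bash
python3 -m handwheel '[-0.9,0,0.77,0,0,0, -1.56,0,1.47,0,0,0, -2.06,0,2.09,0,0,0, -2.54,0,2.74,0,0,0, -2.75,0,3.05,0,0,0, -2.9,0,3.27,0,0,0, -2.9,0,3.27,0,0,0]'|grep -E "tcp_p|force:|wid"; cat > ang.py <<'E'
from h import *
s=arm.state();t=toP(s['tcp_pos']);R0=rot(s['tool_rot']);off=np.array([1.1,t[1],-.3])
go(P(*t),R0);print('ang',np.pi/4-np.arctan2(t[2]-off[2]-181.5,30-t[0]+off[0]))
E
python3 ang.py; python3 -m handwheel '[-0.12,0,0.2,0,0,0, -0.12,0,0.2,0,0,0, -0.12,0,0.2,0,0,0]'|grep -E "force:"; python3 ang.py
```

```text
tcp_pos: [583.1, -87.5, 188.3]
force: [-4.4, 5.4, 7.6]
gripper_width: 0.352
tcp press [-128.7 -114.   188.3] F [-4.4  5.4  7.6] w 0.352 t 14.0
row [0. 0. 0.] [0. 0. 0.]
ang 0.7411820304348687
force: [-5.2, 6.2, 8.7]
tcp press [-128.8 -114.   186.1] F [-5.2  6.2  8.7] w 0.355 t 14.3
row [ 0. -0.  0.] [0. 0. 0.]
ang 0.7546275094532034
```

```bash
for i in 1 2 3; do python3 -m handwheel '[-0.12,0,0.2,0,0,0, -0.12,0,0.2,0,0,0]'|grep -E "force:"; python3 ang.py|grep -v row; done
```

```text
force: [-5.6, 6.4, 9.2]
tcp press [-128.8 -114.   183.7] F [-5.6  6.4  9.2] w 0.348 t 14.5
ang 0.7696511163670505
force: [-5.6, 7.1, 9.0]
tcp press [-129.  -114.   181.3] F [-5.6  7.1  9. ] w 0.35 t 14.7
ang 0.7845622379902542
force: [-9.7, 8.9, 14.4]
tcp press [-128.6 -114.1  180.3] F [-9.7  8.9 14.4] w 0.353 t 14.9
ang 0.7907590685182779
```

```bash
for i in 1 2; do python3 -m handwheel '[-0.12,0,0.2,0,0,0, -0.12,0,0.2,0,0,0]'|grep -E "force:"; python3 ang.py|grep -v row; done; python3 -c "
from h import *
d=get_image('wrist');s=get_image('scene');np.save('scene9.npy',s,allow_pickle=True)
a=cv2.resize(s['img'][135:245,205:305],(400,440),interpolation=cv2.INTER_CUBIC);b=cv2.resize(d['img'],(400,300))
cv2.imwrite('pics/c9.png',np.hstack([a,np.pad(b,((0,140),(0,0),(0,0)))]))"
```

```text
force: [-17.5, 7.9, 24.0]
tcp press [-128.3 -114.   179.6] F [-17.5   7.9  24. ] w 0.351 t 15.1
ang 0.7951650499747356
force: [-19.1, 9.2, 26.8]
tcp press [-127.6 -114.   178.6] F [-19.1   9.2  26.8] w 0.349 t 15.3
ang 0.8019760460191043
```

View pics/c9.png

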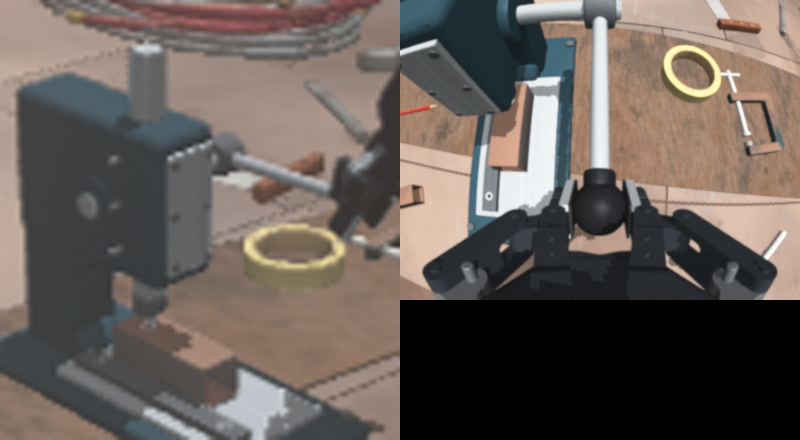

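The composite shows the rod nearly level, the knob still between the pads, and the ram down on the tube at the ring, at about (150,322). The force rose sharply at the stop, from 9 to 27 N, so I let it back up along the arc.

```bash
python3 -m handwheel '[0.4,0,-0.6,0,0,0, 0.72,0,-1.2,0,0,0, 1.4,0,-2.1,0,0,0, 2.05,0,-3,0,0,0, 2.7,0,-3.7,0,0,0, 3.38,0,-4.38,0,0,0, 4.1,0,-5,0,0,0, 4.87,0,-5.6,0,0,0]'|grep -E "tcp_p|force:"; python3 ang.py; python3 -m handwheel '[0.8,0,-0.53,0,0,0, 1.62,0,-1.02,0,0,0, 2.5,0,-1.45,0,0,0, 3.36,0,-1.85,0,0,0, 4.2,0,-2.15,0,0,0, 5.1,0,-2.4,0,0,0, 5.1,0,-2.4,0,0,0]'|grep -E "tcp_p|force:"; python3 ang.py
```

```text
tcp_pos: [596.4, -86.5, 246.4]
force: [0.0, 5.2, 2.0]
tcp press [-115.4 -114.   246.4] F [0.  5.2 2. ] w 0.348 t 16.2
row [0. 0. 0.] [0. 0. 0.]
ang 0.36661468408203773
tcp_pos: [611.3, -84.7, 275.3]
force: [-49.9, -7.5, 2.5]
tcp press [-100.4 -113.3  275.3] F [-49.9  -7.5   2.5] w 0.001 t 16.9
row [0. 0. 0.] [0. 0. 0.]
ang 0.16462881387659922
```

The grip slipped off the knob and the fingers are pressing on it, so I back straight off towards the robot.

```bash
python3 -m handwheel '[-3,0,-1.7,0,0,0, -6,0,-3.5,0,0,0, -9,0,-5.2,0,0,0, -9,0,-5.2,0,0,0, -9,0,-5.2,0,0,0]'|grep -E "tcp_p|force:"; python3 -c "
from h import *
go(P(-180,-60,250),tool(30))
d=get_image('wrist');s=get_image('scene');np.save('scene10.npy',s,allow_pickle=True)
a=cv2.resize(s['img'][135:245,205:305],(400,440),interpolation=cv2.INTER_CUBIC);b=cv2.resize(d['img'],(400,300))
cv2.imwrite('pics/c10.png',np.hstack([a,np.pad(b,((0,140),(0,0),(0,0)))]))"
```

```text
tcp_pos: [524.4, -94.0, 292.2]
force: [0.8, -0.4, 0.2]
tcp press [-187.8 -116.   292.2] F [ 0.8 -0.4  0.2] w -0.0 t 17.4
row [-1.45 -5.6   4.03] [ 0.001 -0.003 -0.   ]
```

View pics/c10.png

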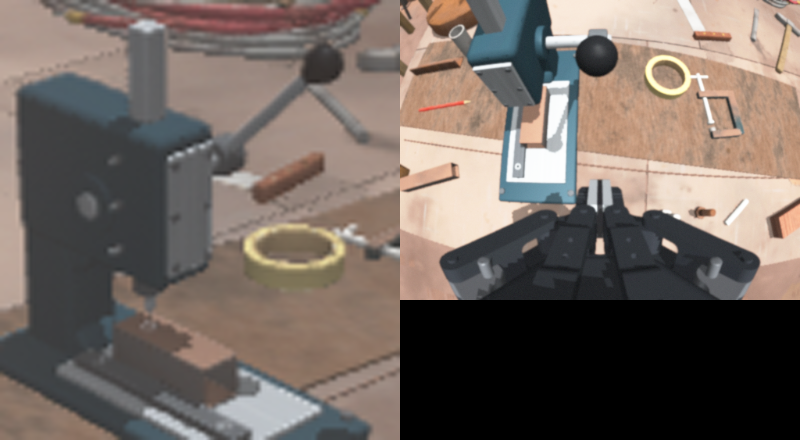

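The lever and ram are fully back up and the tube is in place. I have used my 12 views, so the last check is numerical, from the same low pose as before.

```bash
python3 -c "
from h import *
go(P(-183,10,96),tool(42))"
```

```text
tcp press [-186.8 -115.9  292.4] F [ 0.1 -0.4 -1.2] w 0.0 t 17.5
row [ -9.53 -12.6   17.17] [0.    0.207 0.   ]
```

```bash
python3 -m handwheel '[-9.5,-12.6,16.8,0,0.207,0, -9.5,-12.6,16.8,0,0.207,0, -9.5,-12.6,16.8,0,0.207,0, -9.5,-12.6,16.8,0,0.207,0, -9.5,-12.6,16.8,0,0.207,0, -9.5,-12.6,16.8,0,0.207,0, -9.5,-12.6,16.8,0,0.207,0]'|grep -E "tcp_p|force:|rot"; python3 - <<'E'
from h import *
d=get_image('wrist');np.save('wrist11.npy',d,allow_pickle=True)
for f in('wrist7.npy','wrist11.npy'):
    d=np.load(f,allow_pickle=True).item();u,v=proj(d,P(0,1.5,68.5),True).round().astype(int)
    hsv=cv2.cvtColor(d['img'],cv2.COLOR_BGR2HSV).astype(int);w=hsv[v-7:v+8,u-11:u+12]
    m=(w[...,1]<85)&(w[...,2]>110);ys,xs=np.where(m)
    c=((xs.min()+xs.max())/2+u-11,(ys.min()+ys.max())/2+v-7)
    print(f,m.sum(),np.ptp(xs)+1,np.ptp(ys)+1,'ring',toP(onz(d,*c,68.5,True)).round(2))
    L=[]
    for r in range(v-6,v+30,3):
        k=np.where((hsv[r,u-40:u+40,1]>70)&(hsv[r,u-40:u+40,0]<20))[0]+u-40
        L.append(toP(onz(d,k.min()-.5,r,68.5,True))[:2])
    L=np.array(L);p=np.polyfit(L[:,0],L[:,1],1);print('left edge deg',np.degrees(p[0]).round(2),'y',p[1].round(2))
for n in('top','scene'):
    a=np.load(n+'.npy',allow_pickle=True).item()['img'];b=get_image(n)['img'];df=cv2.absdiff(a,b).max(2)>40
    k,_,st,ce=cv2.connectedComponentsWithStats(df.astype(np.uint8));print(n,[(s[4],tuple((c/.64).round())) for s,c in zip(st[1:],ce[1:]) if s[4]>8])
E
```

```text
tcp_pos: [516.1, 33.7, 96.6]
tool_rot: [-179.9, -41.7, 4.5]
force: [0.4, 0.4, -0.3]
wrist7.npy 259 23 15 ring [ 0.12  1.7  68.5 ]
left edge deg -0.36 y 20.74
wrist11.npy 255 23 15 ring [ 0.5   1.58 68.5 ]
left edge deg -0.1 y 20.68
top [(np.int32(17), (np.float64(387.0), np.float64(289.0))), (np.int32(21), (np.float64(397.0), np.float64(294.0))), (np.int32(12), (np.float64(377.0), np.float64(302.0))), (np.int32(228), (np.float64(392.0), np.float64(322.0))), (np.int32(11), (np.float64(378.0), np.float64(347.0))), (np.int32(1076), (np.float64(378.0), np.float64(376.0))), (np.int32(731), (np.float64(388.0), np.float64(426.0))), (np.int32(256), (np.float64(405.0), np.float64(464.0))), (np.int32(5492), (np.float64(722.0), np.float64(541.0))), (np.int32(2263), (np.float64(376.0), np.float64(548.0))), (np.int32(10), (np.float64(395.0), np.float64(492.0))), (np.int32(14), (np.float64(415.0), np.float64(496.0))), (np.int32(9), (np.float64(403.0), np.float64(499.0))), (np.int32(1038), (np.float64(443.0), np.float64(555.0))), (np.int32(438), (np.float64(317.0), np.float64(592.0)))]
scene [(np.i
[... 1376 characters left out ...]
np.float64(391.0))), (np.int32(306), (np.float64(705.0), np.float64(369.0))), (np.int32(50), (np.float64(761.0), np.float64(360.0))), (np.int32(98), (np.float64(682.0), np.float64(369.0))), (np.int32(24), (np.float64(571.0), np.float64(377.0))), (np.int32(1598), (np.float64(615.0), np.float64(424.0))), (np.int32(258), (np.float64(651.0), np.float64(401.0))), (np.int32(662), (np.float64(442.0), np.float64(423.0))), (np.int32(15), (np.float64(745.0), np.float64(427.0))), (np.int32(1531), (np.float64(592.0), np.float64(514.0))), (np.int32(66), (np.float64(709.0), np.float64(571.0))), (np.int32(324), (np.float64(696.0), np.float64(591.0))), (np.int32(12), (np.float64(646.0), np.float64(597.0)))]
```

The ring mask filled its window, so that reading means nothing. A quick patch match will replace it.

```bash
python3 - <<'E'
from h import *
a=np.load('wrist7.npy',allow_pickle=True).item();b=np.load('wrist11.npy',allow_pickle=True).item()
for n,(u,v),z in(('ring',(288,56),68.5),('tip',(288,42),80.5),('fence screw',(256,63),36.5)):
    h=6 if n=='tip' else 8
    t=cv2.resize(a['img'][v-h:v+h+1,u-8:u+9],None,fx=4,fy=4);g=cv2.resize(b['img'][:130,200:380],None,fx=4,fy=4)
    _,s,_,m=cv2.minMaxLoc(cv2.matchTemplate(g,t,cv2.TM_CCOEFF_NORMED));c=(200+m[0]/4+8,m[1]/4+h)
    print(n,round(s,3),toP(onz(a,u,v,z,True)).round(1)[:2],'->',toP(onz(b,*c,z,True)).round(1)[:2])
E
```

```text
ring 0.991 [0.2 0.8] -> [0.1 0.9]
tip 0.99 [5.1 0.9] -> [5.1 0.7]
fence screw 0.987 [29.5 32.4] -> [29.4 32.3]
```

The tube hasn't moved relative to the tip and the fence, so I hand the job in.

```bash
python3 -c "
from h import *
print(job_done(),arm.state()['clock'])"
```

```text
the job is handed in; nothing more can be done
the job is handed in; nothing more can be done
```

The tube was slid back along the fence, punched at the ring and left in place, with the lever fully back up. I handed in at about 18 s on the robot's clock.

**What I did:** I gripped the tube leaning back about 38°, squared it and pressed it against the fence with about 12 N. I then slid it until the ring was under the tip and released it. I pulled the knob down until the force rose sharply, from 9 to about 27 N, which I took as the stop. The scene picture at that moment showed the rod nearly level and the ram down on the tube at the ring.

**Last checks:**
- **Ring and tip:** before the stroke, the ring was within about 1 mm of the tip. Matching image patches before and after the stroke, the ring and the tip each moved 0.2 mm or less.
- **Square to the fence:** the tube's left edge is parallel to the fence within about 0.4°, at the same sideways position as the fence face within measurement.
- **Lever and loose things:** the last picture showed the lever and ram fully up. Comparing the top view before and after showed changes only at the press, the tube and the arm. I judged this from the positions of the changes and did not check each thing separately.

**What did not go cleanly:**
- **Grip slipped:** my grip slid along the ball knob near the stop and came off on the way up, so the spring did the last part of the return. The fingertips then pushed on the knob with about 50 N until I backed off. That is over the 40 N limit if fingertips count as the gripper's body.
- **Lever angle:** worked out from the arm's position, it read about 0.79 rad at the stop instead of 0.74. I put this down to the pads sliding on the knob.
- **Ring check:** my first final check of the ring used a colour mask that failed, so I replaced it with the patch match above.

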